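# Load the deep-well plate onto the extractor's ramp

### The job

Two plates wait side by side on the level foot of the loading ramp. Push the tall deep-well plate along its lane and up the slope until it rests against the stop at the top, and leave it there. Slide it, do not lift it off the ramp, and leave the low plate beside it where it is.

Things in the scene. Friction and masses are not known exactly. Their poses are not given: they have to be found in the camera images.
- ramp: Fixed aluminium ramp 204 mm wide; 3 dark rails (6 thick, 14 high) make two lanes 93 mm wide, centred at y = +49.5 and -49.5 mm. Origin: on the bench under the middle rail where the level foot meets the slope. x: horizontally uphill, z up. Level foot: x = -220 to 0, surface 8 mm above the bench, lower end open. From x = 0 it rises at 0.14 rad (8 degrees); friction holds a plate left on it.
- stop (a point): Where the slope's surface meets the face of the top stop, a dark bar 30 mm high across both lanes, square to the slope. On the ramp's centre line, 200 mm along the slope from its foot (ramp x = 198, z = 36 mm); axes as the ramp's. A plate lying home against the stop has its origin at ramp x = 135, z = 27 mm.
- deep_plate: The tall plate: white, 24 square wells, 128 long (x), 86 wide (y), 44 mm tall, about 0.3 kg. The lowest 14 mm is a skirt of that size; the walls above stand 5 mm further in. Origin: centre of the underside, z up. It stands in either lane of the level foot, x along the lane, uphill. The bench is clear for 70 mm behind it in line with its lane.
- low_plate: The low plate: white, 24 shallow round wells, 128 long (x), 86 wide (y), 16 mm tall. Origin: centre of its underside, z up. It stands in the other lane of the level foot and must stay there.
Things that resemble listed ones, but are neither listed nor needed, are in the scene too. What is shaped like the deep_plate but blue is not meant.

How it is judged:
By the outcome, as a careful person would: the job done as asked, in the order asked, and still so for the second after the job is handed in, with the robot touching nothing.
It also fails if it takes over 35 s, if anything falls off the work surface, if the arm or the gripper's body presses on something with over 40 N, if the wrist force passes 120 N, or if a joint passes its speed limit or range.

### The arm

A 6-joint arm with a two-finger parallel gripper is mounted at the origin on the work surface. World frame = base frame: x ahead of the robot, y to its left, z up, the work surface at z = 0. Lengths are in m, angles in rad, forces in N, time in s.
With the tool pointing down it reaches from about 0.275 to 0.85 m from the base axis. Payload 19 kg.
Tool frame: the origin (TCP) lies between the finger pads; the fingertips stand 11 mm ahead of it and the grasp point (between the pads) lies 8 mm behind it; z points along the fingers, y is the direction in which the jaws open and shut (so a half turn about z gives the same grasp; the last joint's range is limited). The gripper opens to 85 mm and grips with 20 to 120 N. Pads are 22 mm wide; open, the fingers measure 114 mm over their backs; the gripper's body (76 mm by 85 mm) begins 54 mm behind the grasp point. The pads swing forward as they close: fully open they stand 13 mm farther back than shut.
Start: joints at [-1.48, 0.15, 1.437, -0, 1.554, -0.134], TCP at [0.128, -0.561, 0.242] pointing down, gripper open.
Joint ranges: [-2.8, 2.8], [-0.68, 2.1], [0.12, 2.68], [-1.39, 4.53], [0.16, 2.79], [-2.81, 2.81]. Speed limits (rad/s): [1.89, 1.89, 2.22, 3.01, 3.01, 3.01].

### API

Orientations are given as a rotation vector (axis times angle).
In Python, from plant import bot, vision, order gives the robot as it stands. The module is installed in compiled form; this text tells all that it offers.
- The arm moves only by the tool drive_tool, never from a script. Its argument "motion" is a list of rows, each an object of numbers: "x", "y", "z": the shift along the tool's x, y, z in mm; "wx", "wy", "wz": the turn, a rotation vector about the tool's x, y, z in degrees; "hand": the finger opening in mm, from 0 to 85.4. In form: [{"x": .., "y": .., "z": .., "wx": .., "wy": .., "wz": .., "hand": ..}, ...]. A call has exactly 8 rows; each row is the pose to reach, as a shift and turn from the pose measured when the call began, along the tool's axes at that moment; what a row does not reach only later rows make up. A row lasts 1/8 s, in which the tool goes at most 62.5 mm and 10.7 degrees, less where a joint would pass 70% of its speed; a pose out of reach is approached as far as the arm can. A call with a gripper value outside its range is refused whole. The fingers move at their own pace and stop on an object; the grip force is fixed at half the most. Time passes only in rows, so rows that repeat a pose let the fingers close, or fill a call up. It gives the time, the measured TCP pose, the force and the opening at its end, in the units of the state.
- bot.state(): the state, without advancing time (a new reading comes with each control period).
- vision.read_camera(name): name is "side" or "top" or "wrist"; returns a dict with "img" (384x512x3 uint8, red, green, blue), "fx", "fy", "cx", "cy" (pixels), "R" (3x3) and "t" (3): a world point X has camera coordinates R X + t. Camera axes: x right, y down, z forward; pixel columns grow to the right and rows downward; lengths in m; the calibration is good to about 2 mm. A picture is of the moment at which its call begins. There is no depth.
- order.hand_in(): hands the job in, once; it reports no verdict.
The state is a dict: "time_s": time; "qpos": joint angles; "dq": joint speeds; "effort": joint torques, N m; "ee_pos": TCP position; "tool_rot": TCP orientation; "force": force on the tool from outside, world axes, zero at the start; "ft_torque": the same for the moment, N m; "grip_width": finger opening in m.
Only numpy, scipy, OpenCV 4.12 (cv2) and the standard library are available. Lean on these libraries where they do the work, as an engineer would, in place of code of your own. Each camera call takes 0.05 s, during which the arm holds its last target. There are 200 camera calls.

## Working session

There is one attempt and no reset: what is moved stays moved. The work goes in short steps, Python scripts to look and compute and a tool call to move; the robot and the scene stay as the last step left them, time stands still between calls to the robot, and variables do not carry over. Pictures are saved under pics/ and viewed, about 8 in all and at most 12, crops included, and the job is handed in when it is done.

Besides the shell and the picture viewer there is one more tool, called after ">>>" by a JSON object that holds its "fn" and its "kwargs", one argument or row to a line. drive_tool: Moves the arm, as the interface text tells. Its arguments: {"type":"object","properties":{"motion":{"type":"array"}},"required":["motion"]}

```bash
mkdir -p pics
python3 - <<'E'
from plant import bot, vision
import cv2
print(bot.state())
for n in ("top","side"):
    c=vision.read_camera(n); print(n,c["fx"],c["cx"],c["cy"],c["R"],c["t"])
    cv2.imwrite(f"pics/{n}0.png",c["img"][:,:,::-1])
    import pickle; pickle.dump(c,open(f"{n}0.pkl","wb"))
E
```

```text
{'time_s': 0.0, 'qpos': array([-1.47999160e+00,  1.50977815e-01,  1.43799945e+00, -2.51477738e-05,
        1.55379706e+00, -1.33994558e-01]), 'dq': array([-0.0005261 , -0.00064545,  0.0022351 ,  0.00075787, -0.0002457 ,
        0.00063729]), 'effort': array([ 5.22769369e-05, -7.13045740e+01, -5.70867670e+01, -1.87879500e-04,
        8.80379579e-03,  3.59492208e-05]), 'ee_pos': array([ 0.12812928, -0.56031354,  0.24169583]), 'tool_rot': array([-3.12059404e+00, -3.52238959e-01, -5.93663352e-07]), 'force': array([-0.01112223,  0.08327491,  0.45568991]), 'ft_torque': array([-0.06948916, -0.03869436, -0.05263786]), 'grip_width': 0.08532461745110291}
top 370.34668909117653 257.072600600952 198.02772773883203 [[ 0.00356812 -0.99991275  0.01271874]
 [-0.99172543 -0.00517052 -0.12827292]
 [ 0.12832749 -0.01215581 -0.99165735]] [0.12640093 0.6588809  0.69166013]
side 466.76368735042394 257.8315516939024 190.84320933306037 [[ 0.87051767 -0.49212896  0.00284193]
 [-0.37002961 -0.65832381 -0.6555058 ]
 [ 0.3244643   0.56957778 -0.75518479]] [-0.49379224  0.38925033  0.76576276]
```

View pics/top0.png

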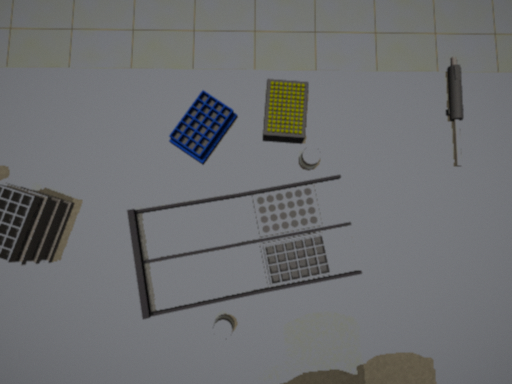

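View pics/side0.png

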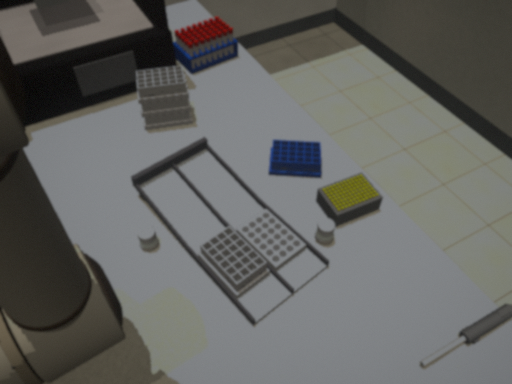

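Top view: the candidates are the white tall square-well plate at (297,260), the low round-well plate at (287,210), the blue deep plate at (203,127) and the white/dark stack at (15,222). I choose (297,260), which is white, tall, square-welled and in the near lane. Uphill is to the left, with the stop at about (140,262).

```bash
cat > h.py <<'E'
import numpy as np, cv2
def ray(c,u,v,z):
    d=c["R"].T@np.array([(u-c["cx"])/c["fx"],(v-c["cy"])/c["fy"],1]); o=-c["R"].T@c["t"]
    return o+d*(z-o[2])/d[2]
def proj(c,X):
    p=c["R"]@np.asarray(X)+c["t"]; return np.array([c["fx"]*p[0]/p[2]+c["cx"],c["fy"]*p[1]/p[2]+c["cy"]])
E
python3 - <<'E'
import pickle,cv2,numpy as np
from h import *
c=pickle.load(open("top0.pkl","rb"))
for n,(u,v,z) in dict(railL=(340,178,.022),railM=(351,224,.022),railR=(361,272,.022),p_rear1=(325,236,.044),p_rear2=(330,277,.044)).items(): print(n,ray(c,u,v,z).round(4))
g=c["img"][165:325,120:370,::-1]
cv2.imwrite("pics/crop.png",cv2.convertScaleAbs(cv2.resize(g,None,fx=3.2,fy=3.2,interpolation=cv2.INTER_CUBIC),alpha=1.6))
E
```

```text
railL [ 0.7032 -0.0411  0.022 ]
railM [ 0.6089 -0.061   0.022 ]
railR [ 0.5136 -0.0782  0.022 ]
p_rear1 [ 0.584  -0.0036  0.044 ]
p_rear2 [ 0.5054 -0.0116  0.044 ]
```

View pics/crop.png

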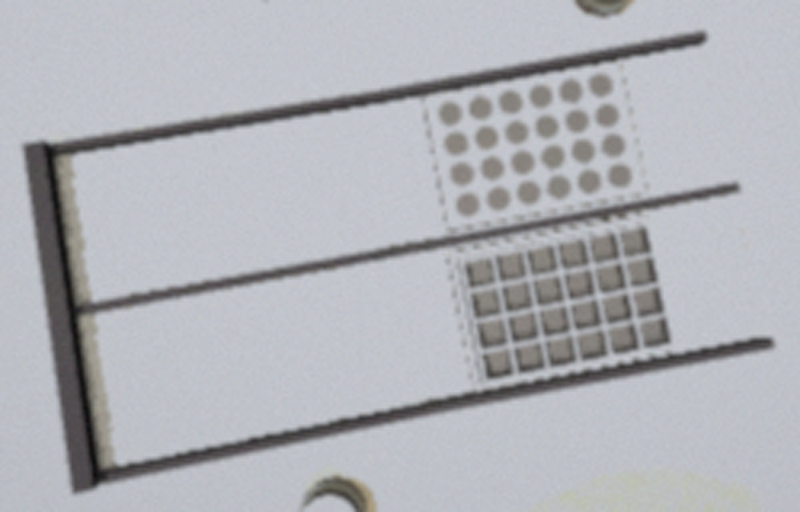

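The crop confirms it: the square-well tall plate has its wells centred at crop (567,301), and its lane runs between the middle and near rails.

Run:
```python
import pickle,numpy as np
from h import *
from scipy.spatial.transform import Rotation as Ro
c=pickle.load(open("top0.pkl","rb"))
f=lambda u,v,z: ray(c,120+(u+.5)/3.2-.5,165+(v+.5)/3.2-.5,z)
W=[f(704,38,.022),f(738,187,.022),f(771,343,.022),f(53,150,.05),f(84,310,.05),f(107,474,.05)]
L=[(-.22,-.099),(-.22,0),(-.22,.099),(.196,-.099),(.196,0),(.196,.099)]
W2=np.array(W)[:,:2];L=np.array(L)
r,_=Ro.align_vectors(np.c_[W2-W2.mean(0),0*W2[:,0]],np.c_[L-L.mean(0),0*L[:,0]])
a=r.as_rotvec()[2]; R=r.as_matrix()[:2,:2]; o=W2.mean(0)-R@L.mean(0)
print("yaw deg",np.degrees(a),"o",o,"res",((W2-o-L@R.T)*1000).round(1).tolist())
P=f(567,301.5,.052)[:2]; print("plate ramp xy",R.T@(P-o))
np.savez("ramp.npz",R=R,o=o)
lane=.0495
for n,x in dict(rear=(R.T@(P-o))[0]-.064,pre=(R.T@(P-o))[0]-.099,foot=0,end=.072).items(): print(n,x,(o+R@[x,lane]).round(4))
Rt=Ro.from_rotvec([-3.12059404e+00, -3.52238959e-01, 0]).as_matrix(); print(Rt.round(3))
for n,x in dict(pre=(R.T@(P-o))[0]-.099).items(): 
  d=np.r_[o+R@[x,lane],.1]-[0.12812928,-0.56031354,0.24169583]; print("tool shift",(Rt.T@d*1000).round(1))
```

```text
yaw deg 100.79775669124184 o [0.57003526 0.1535973 ] res [[-2.2, 3.5], [-0.5, 2.9], [-0.1, 3.6], [-1.0, -0.9], [0.7, -5.1], [3.2, -4.0]]
plate ramp xy [-0.09329734  0.0484109 ]
rear -0.15729734096955889 [ 0.5509 -0.0102]
pre -0.19229734096955886 [ 0.5574 -0.0446]
foot 0 [0.5214 0.1443]
end 0.072 [0.5079 0.215 ]
[[ 0.975  0.223 -0.   ]
 [ 0.223 -0.975  0.001]
 [ 0.    -0.001 -1.   ]]
tool shift [ 533.5 -406.9  142.2]
```

>>> {"fn": "drive_tool", "kwargs": {
  "motion": [
    {"x": 44, "y": -34, "z": 0, "wx": 0, "wy": 0, "wz": -7, "hand": 45},
    {"x": 89, "y": -68, "z": 5, "wx": 0, "wy": 0, "wz": -15, "hand": 45},
    {"x": 133, "y": -102, "z": 10, "wx": 0, "wy": 0, "wz": -22, "hand": 45},
    {"x": 178, "y": -136, "z": 15, "wx": 0, "wy": 0, "wz": -29, "hand": 45},
    {"x": 222, "y": -170, "z": 20, "wx": 0, "wy": 0, "wz": -37, "hand": 45},
    {"x": 267, "y": -204, "z": 25, "wx": 0, "wy": 0, "wz": -44, "hand": 45},
    {"x": 311, "y": -237, "z": 30, "wx": 0, "wy": 0, "wz": -51, "hand": 45},
    {"x": 356, "y": -271, "z": 35, "wx": 0, "wy": 0, "wz": -59, "hand": 45}
  ]
}}

```text
time_s: 1.1
ee_pos: [0.4156, -0.2151, 0.2069]
tool_rot: [-2.539, -1.849, -0.001]
force: [0.0, -1.4, 0.1]
grip_width: 0.045
```

```bash
cat >> h.py <<'E'
from scipy.spatial.transform import Rotation as Ro
def go(s,rx,ry,z):
    """tool shift mm and wz deg to reach ramp (rx,ry), world z"""
    k=np.load("ramp.npz"); Rt=Ro.from_rotvec(s["tool_rot"]).as_matrix(); R,o=k["R"],k["o"]
    d=np.r_[o+R@[rx,ry],z]-s["ee_pos"]
    Y=-np.r_[R[:,1],0]; X=np.r_[R[:,0],0]
    T=np.c_[X,Y,[0,0,-1]]
    if np.linalg.det(T)<0: print("flip")
    w=Ro.from_matrix(Rt.T@T).as_rotvec(degrees=True)
    return (Rt.T@d*1000).round(1),w.round(2)
E
python3 - <<'E'
from plant import bot
from h import *
s=bot.state(); print(s["time_s"],s["ee_pos"],s["qpos"].round(2),s["grip_width"]); print(go(s,-.195,.049,.15))
E
```

```text
1.1 [ 0.41557473 -0.21514539  0.20690009] [-0.64 -0.06  1.73  0.    1.47 -0.33] 0.044977249407456114
(array([203.7,  84.4,  57.1]), array([-1.000e-02, -6.000e-02, -2.868e+01]))
```

>>> {"fn": "drive_tool", "kwargs": {
  "motion": [
    {"x": 41, "y": 17, "z": 10, "wx": 0, "wy": 0, "wz": -6, "hand": 45},
    {"x": 82, "y": 34, "z": 20, "wx": 0, "wy": 0, "wz": -12, "hand": 45},
    {"x": 123, "y": 51, "z": 30, "wx": 0, "wy": 0, "wz": -18, "hand": 45},
    {"x": 164, "y": 68, "z": 40, "wx": 0, "wy": 0, "wz": -24, "hand": 45},
    {"x": 204, "y": 84, "z": 50, "wx": 0, "wy": 0, "wz": -28.7, "hand": 45},
    {"x": 204, "y": 84, "z": 57, "wx": 0, "wy": 0, "wz": -28.7, "hand": 45},
    {"x": 204, "y": 84, "z": 57, "wx": 0, "wy": 0, "wz": -28.7, "hand": 45},
    {"x": 204, "y": 84, "z": 57, "wx": 0, "wy": 0, "wz": -28.7, "hand": 45}
  ]
}}

```text
time_s: 2.1
ee_pos: [0.5579, -0.0475, 0.1504]
tool_rot: [-2.004, -2.419, -0.001]
force: [0.4, -0.3, 0.9]
grip_width: 0.0449
```

Run:
```python
from plant import bot,vision
from h import *
s=bot.state(); print(s["time_s"],s["ee_pos"],s["qpos"].round(2)); print(go(s,-.195,.049,.024))
for n in ("wrist","side"):
    c=vision.read_camera(n); cv2.imwrite(f"pics/{n}1.png",c["img"][:,:,::-1])
    import pickle; pickle.dump(c,open(f"{n}1.pkl","wb"))
i=cv2.resize(c["img"][120:340,90:350,::-1],None,fx=2.6,fy=2.6); 
w=cv2.imread("pics/wrist1.png")
cv2.imwrite("pics/side1c.png",i)
```

```text
2.1 [ 0.55785424 -0.04747925  0.15044531] [-0.22  0.17  1.61  0.    1.37 -0.41]
(array([1.000e-01, 6.000e-01, 1.264e+02]), array([ 0.02, -0.04, -0.06]))
```

View pics/wrist1.png

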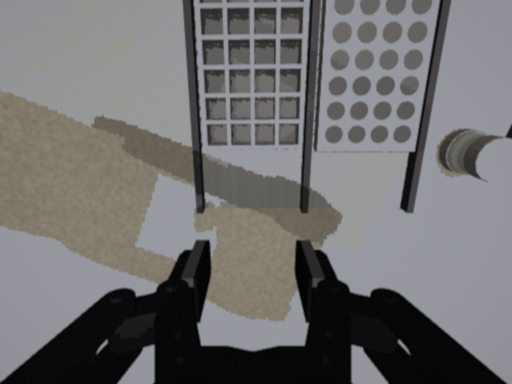

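View pics/side1c.png

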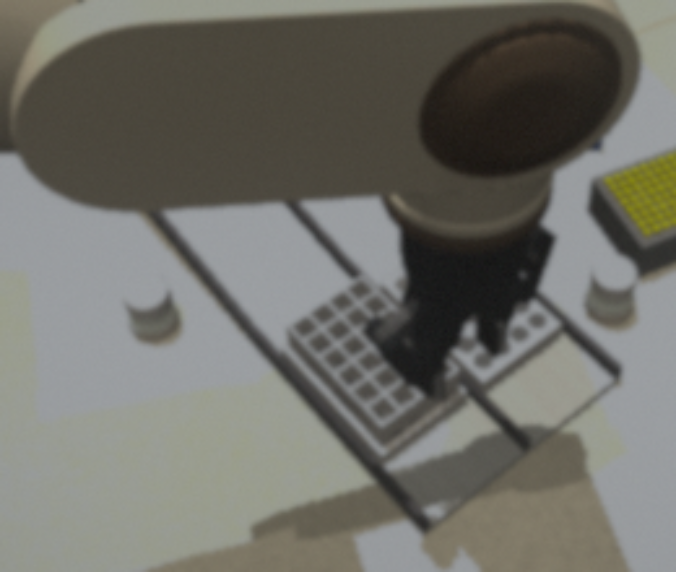

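The wrist view shows the near-lane rail ends at (200,210) and (305,210), the far rail end at (408,208), and the deep plate's rear edge at y≈147. I refine the ramp pose from this.

Run:
```python
import pickle
from h import *
c=pickle.load(open("wrist1.pkl","rb"));k=np.load("ramp.npz");R,o=k["R"],k["o"]
q=lambda u,v,z:(R.T@(ray(c,u,v,z)[:2]-o)).round(4)
for n,a in dict(endR=(200,208,.022),endM=(305,208,.022),endL=(408,208,.022),upR=(189,20,.022),upM=(315,20,.022),upL=(447,10,.022),rearskirt=(255,150,.022),skl=(203,150,.022),skr=(301,150,.022),reartop=(255,145,.052),wl=(208,140,.052),wr=(298,140,.052)).items(): print(n,q(*a))
```

```text
endR [-0.2138  0.0982]
endM [-2.139e-01  2.000e-04]
endL [-0.2139 -0.0959]
upR [-0.059   0.0981]
upM [-0.059   0.0011]
upL [-0.0523 -0.0992]
rearskirt [-0.1595  0.047 ]
skl [-0.1595  0.0926]
skr [-0.1595  0.0067]
reartop [-0.1504  0.0473]
wl [-0.1466  0.0833]
wr [-0.1466  0.0143]
```

>>> {"fn": "drive_tool", "kwargs": {
  "motion": [
    {"x": 0, "y": 0.5, "z": 30, "wx": 0, "wy": 0, "wz": 0, "hand": 45},
    {"x": 0, "y": 0.5, "z": 60, "wx": 0, "wy": 0, "wz": 0, "hand": 45},
    {"x": 0, "y": 0.5, "z": 85, "wx": 0, "wy": 0, "wz": 0, "hand": 45},
    {"x": 0, "y": 0.5, "z": 105, "wx": 0, "wy": 0, "wz": 0, "hand": 45},
    {"x": 0, "y": 0.5, "z": 118, "wx": 0, "wy": 0, "wz": 0, "hand": 45},
    {"x": 0, "y": 0.5, "z": 125, "wx": 0, "wy": 0, "wz": 0, "hand": 45},
    {"x": 0, "y": 0.5, "z": 129, "wx": 0, "wy": 0, "wz": 0, "hand": 45},
    {"x": 0, "y": 0.5, "z": 129, "wx": 0, "wy": 0, "wz": 0, "hand": 45}
  ]
}}

```text
time_s: 3.2
ee_pos: [0.5587, -0.0473, 0.0219]
tool_rot: [2.004, 2.419, 0.002]
force: [-0.6, -0.4, 0.2]
grip_width: 0.0449
```

Run:
```python
from plant import bot,vision
from h import *
s=bot.state(); print(s["ee_pos"],s["force"]); print(go(s,-.195,.049,.021))
c=vision.read_camera("side"); cv2.imwrite("pics/side2c.png",cv2.resize(c["img"][200:340,190:350,::-1],None,fx=4,fy=4,interpolation=cv2.INTER_CUBIC))
```

```text
[ 0.55870133 -0.04733306  0.02185724] [-0.61303967 -0.40040315  0.22355421]
(array([ 0.2, -0.2,  0.9]), array([ 0.06, -0.03, -0.06]))
```

View pics/side2c.png

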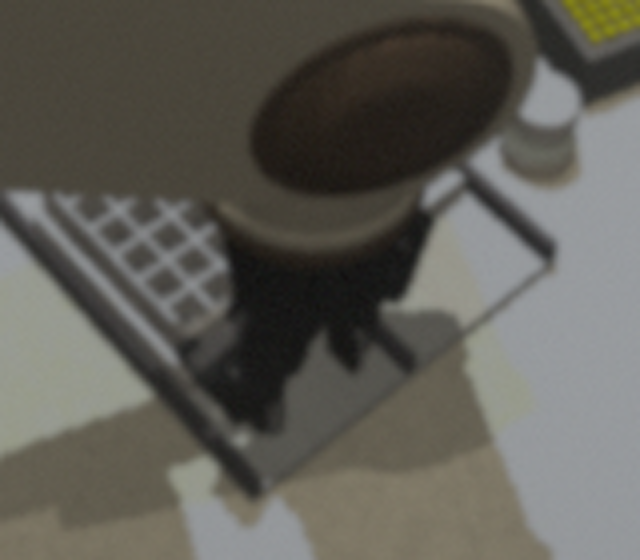

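The fingers stand in the lane behind the plate, clear of both rails. Pushing.

>>> {"fn": "drive_tool", "kwargs": {
  "motion": [
    {"x": 12, "y": 0, "z": 0, "wx": 0, "wy": 0, "wz": 0, "hand": 45},
    {"x": 22, "y": 0, "z": 0, "wx": 0, "wy": 0, "wz": 0, "hand": 45},
    {"x": 30, "y": 0, "z": 0, "wx": 0, "wy": 0, "wz": 0, "hand": 45},
    {"x": 38, "y": 0, "z": 0, "wx": 0, "wy": 0, "wz": 0, "hand": 45},
    {"x": 48, "y": 0, "z": 0, "wx": 0, "wy": 0, "wz": 0, "hand": 45},
    {"x": 58, "y": 0, "z": 0, "wx": 0, "wy": 0, "wz": 0, "hand": 45},
    {"x": 68, "y": 0, "z": 0, "wx": 0, "wy": 0, "wz": 0, "hand": 45},
    {"x": 78, "y": 0, "z": 0, "wx": 0, "wy": 0, "wz": 0, "hand": 45}
  ]
}}

```text
time_s: 4.25
ee_pos: [0.5442, 0.0299, 0.0222]
tool_rot: [2.003, 2.419, 0.002]
force: [0.8, -3.8, 1.9]
grip_width: 0.0448
```

Run:
```python
from plant import bot,vision
from h import *
s=bot.state(); print(s["ee_pos"],s["force"],s["ft_torque"]); print(go(s,0,.049,.022))
i=vision.read_camera("top")["img"][165:325,120:370,::-1];j=vision.read_camera("wrist")["img"][:256,:,::-1]
i=cv2.resize(i,(400,256),interpolation=cv2.INTER_CUBIC); cv2.imwrite("pics/p3.png",cv2.hconcat([i,j[:,112:]]))
```

```text
[0.54421634 0.02992033 0.02215929] [ 0.75371846 -3.76649355  1.94602272] [-0.60250645 -0.1163608   0.0066953 ]
(array([116.6,  -0.6,   0.2]), array([ 0.09, -0.01, -0.05]))
```

View pics/p3.png

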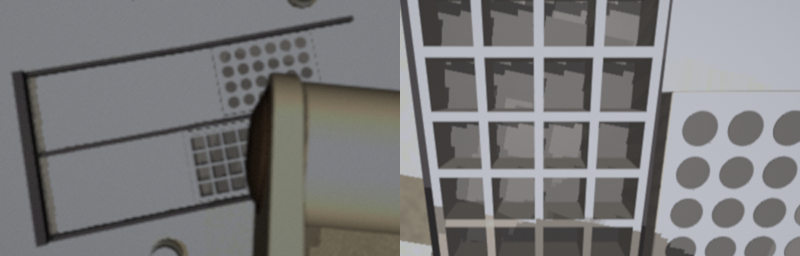

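The plate slides straight and the low plate is still in place.

>>> {"fn": "drive_tool", "kwargs": {
  "motion": [
    {"x": 12, "y": 0, "z": 0, "wx": 0, "wy": 0, "wz": 0, "hand": 45},
    {"x": 24, "y": 0, "z": 0, "wx": 0, "wy": 0, "wz": 0, "hand": 45},
    {"x": 36, "y": -0.3, "z": 0, "wx": 0, "wy": 0, "wz": 0, "hand": 45},
    {"x": 48, "y": -0.3, "z": 0, "wx": 0, "wy": 0, "wz": 0, "hand": 45},
    {"x": 60, "y": -0.3, "z": 0, "wx": 0, "wy": 0, "wz": 0, "hand": 45},
    {"x": 72, "y": -0.5, "z": 0, "wx": 0, "wy": 0, "wz": 0, "hand": 45},
    {"x": 84, "y": -0.5, "z": 0, "wx": 0, "wy": 0, "wz": 0, "hand": 45},
    {"x": 96, "y": -0.5, "z": 0, "wx": 0, "wy": 0, "wz": 0, "hand": 45}
  ]
}}

```text
time_s: 5.35
ee_pos: [0.5252, 0.1255, 0.022]
tool_rot: [-2.003, -2.42, -0.002]
force: [-0.1, -2.8, -1.0]
grip_width: 0.0449
```

Run:
```python
from plant import bot
from h import *
s=bot.state(); print(s["ee_pos"],s["force"],s["ft_torque"]); print(go(s,0,.049,.022))
```

```text
[0.52518763 0.12550234 0.02197703] [-0.08219813 -2.77530525 -1.03299076] [-0.2828554  -0.04997595  0.009673  ]
(array([19.2,  0.3, -0. ]), array([ 0.05, -0.06, -0.01]))
```

>>> {"fn": "drive_tool", "kwargs": {
  "motion": [
    {"x": 8, "y": 0, "z": -0.5, "wx": 0, "wy": 0, "wz": 0, "hand": 45},
    {"x": 16, "y": 0, "z": -2, "wx": 0, "wy": 0, "wz": 0, "hand": 45},
    {"x": 24, "y": 0.3, "z": -3, "wx": 0, "wy": 0, "wz": 0, "hand": 45},
    {"x": 32, "y": 0.3, "z": -4, "wx": 0, "wy": 0, "wz": 0, "hand": 45},
    {"x": 40, "y": 0.3, "z": -5, "wx": 0, "wy": 0, "wz": 0, "hand": 45},
    {"x": 48, "y": 0.3, "z": -6, "wx": 0, "wy": 0, "wz": 0, "hand": 45},
    {"x": 56, "y": 0.3, "z": -7.2, "wx": 0, "wy": 0, "wz": 0, "hand": 45},
    {"x": 64, "y": 0.3, "z": -8.4, "wx": 0, "wy": 0, "wz": 0, "hand": 45}
  ]
}}

```text
time_s: 6.35
ee_pos: [0.5135, 0.1888, 0.0307]
tool_rot: [2.003, 2.42, 0.002]
force: [1.0, -4.8, 4.5]
grip_width: 0.0451
```

Run:
```python
from plant import bot,vision
from h import *
s=bot.state(); print(s["ee_pos"],s["force"],s["ft_torque"]); print(go(s,.064,.049,.034))
i=vision.read_camera("top")["img"][165:325,120:370,::-1];j=vision.read_camera("side")["img"][120:340,100:340,::-1]
i=cv2.resize(i,(450,288),interpolation=cv2.INTER_CUBIC);j=cv2.resize(j,(314,288)); cv2.imwrite("pics/p4.png",cv2.convertScaleAbs(cv2.hconcat([i,j]),alpha=1.5))
```

```text
[0.51352924 0.18883855 0.03067389] [ 0.95480151 -4.77498191  4.50453791] [-0.69884211 -0.12201607  0.03115219]
(array([18.8, -0.1, -3.3]), array([ 0.07, -0.05, -0.02]))
```

View pics/p4.png

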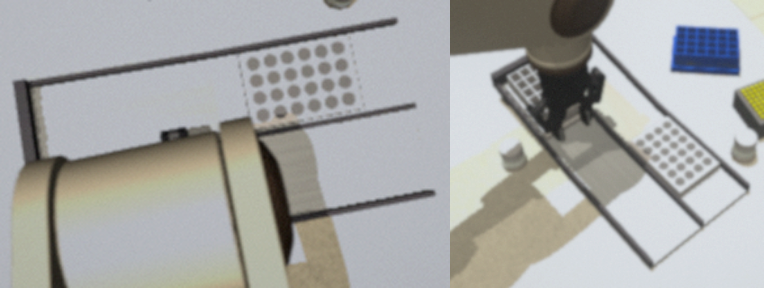

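The plate is on the slope, short of the stop, and the low plate has not moved. Next is a slow final approach, watching the force.

>>> {"fn": "drive_tool", "kwargs": {
  "motion": [
    {"x": 3, "y": 0, "z": -1, "wx": 0, "wy": 0, "wz": 0, "hand": 45},
    {"x": 6, "y": 0, "z": -1.5, "wx": 0, "wy": 0, "wz": 0, "hand": 45},
    {"x": 8, "y": 0, "z": -2, "wx": 0, "wy": 0, "wz": 0, "hand": 45},
    {"x": 10, "y": 0, "z": -2.2, "wx": 0, "wy": 0, "wz": 0, "hand": 45},
    {"x": 12, "y": 0, "z": -2.5, "wx": 0, "wy": 0, "wz": 0, "hand": 45},
    {"x": 14, "y": 0, "z": -2.8, "wx": 0, "wy": 0, "wz": 0, "hand": 45},
    {"x": 15, "y": 0, "z": -3, "wx": 0, "wy": 0, "wz": 0, "hand": 45},
    {"x": 16, "y": 0, "z": -3, "wx": 0, "wy": 0, "wz": 0, "hand": 45}
  ]
}}

```text
time_s: 7.45
ee_pos: [0.5107, 0.2031, 0.0333]
tool_rot: [2.001, 2.419, -0.001]
force: [7.7, -27.0, -4.1]
grip_width: 0.0449
```

The reaction rose to 28 N, so the plate is at the stop, about where expected. Retracting.

>>> {"fn": "drive_tool", "kwargs": {
  "motion": [
    {"x": -3, "y": 0, "z": 0, "wx": 0, "wy": 0, "wz": 0, "hand": 45},
    {"x": -8, "y": 0, "z": 0, "wx": 0, "wy": 0, "wz": 0, "hand": 45},
    {"x": -18, "y": 0, "z": 0, "wx": 0, "wy": 0, "wz": 0, "hand": 45},
    {"x": -30, "y": 0, "z": 0, "wx": 0, "wy": 0, "wz": 0, "hand": 45},
    {"x": -42, "y": 0, "z": -15, "wx": 0, "wy": 0, "wz": 0, "hand": 45},
    {"x": -50, "y": 0, "z": -50, "wx": 0, "wy": 0, "wz": 0, "hand": 45},
    {"x": -60, "y": 0, "z": -90, "wx": 0, "wy": 0, "wz": 0, "hand": 45},
    {"x": -70, "y": 0, "z": -125, "wx": 0, "wy": 0, "wz": 0, "hand": 45}
  ]
}}

```text
time_s: 8.45
ee_pos: [0.524, 0.1337, 0.1612]
tool_rot: [2.0, 2.418, 0.0]
force: [-0.1, 0.8, 0.1]
grip_width: 0.0453
```

>>> {"fn": "drive_tool", "kwargs": {
  "motion": [
    {"x": -35, "y": 0, "z": -10, "wx": 0, "wy": 0, "wz": 0, "hand": 45},
    {"x": -70, "y": 0, "z": -20, "wx": 0, "wy": 0, "wz": 0, "hand": 45},
    {"x": -105, "y": 0, "z": -30, "wx": 0, "wy": 0, "wz": 0, "hand": 45},
    {"x": -140, "y": 0, "z": -40, "wx": 0, "wy": 0, "wz": 0, "hand": 45},
    {"x": -175, "y": 0, "z": -40, "wx": 0, "wy": 0, "wz": 0, "hand": 45},
    {"x": -210, "y": 0, "z": -40, "wx": 0, "wy": 0, "wz": 0, "hand": 45},
    {"x": -240, "y": 0, "z": -40, "wx": 0, "wy": 0, "wz": 0, "hand": 45},
    {"x": -240, "y": 0, "z": -40, "wx": 0, "wy": 0, "wz": 0, "hand": 45}
  ]
}}

```text
time_s: 9.45
ee_pos: [0.5687, -0.1043, 0.2026]
tool_rot: [2.003, 2.415, 0.0]
force: [-0.9, 0.2, 0.0]
grip_width: 0.0451
```

Run:
```python
from plant import bot,vision
from h import *
s=bot.state(); print(s["time_s"],s["ee_pos"],s["force"])
i=vision.read_camera("top")["img"][165:325,120:370,::-1];j=vision.read_camera("side")["img"][120:340,110:350,::-1]
i=cv2.resize(i,(450,288),interpolation=cv2.INTER_CUBIC);j=cv2.resize(j,(314,288),interpolation=cv2.INTER_CUBIC); cv2.imwrite("pics/p5.png",cv2.convertScaleAbs(cv2.hconcat([i,j]),alpha=1.5))
```

```text
9.45 [ 0.56873842 -0.10425543  0.20258902] [-0.90377228  0.15915091  0.01591616]
```

View pics/p5.png

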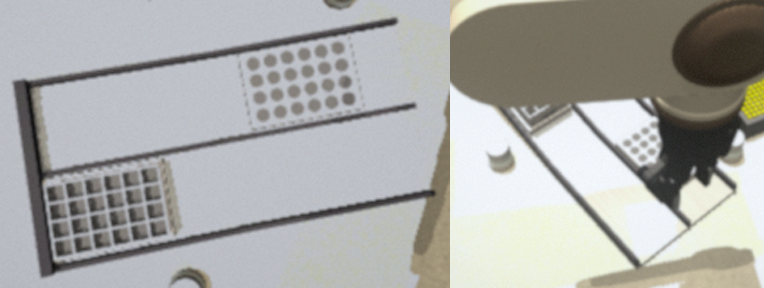

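The plate appears home at the stop (left panel, around (105,210)). One enlarged check for a gap or yaw.

Run:
```python
from plant import vision
from h import *
c=vision.read_camera("top");i=c["img"][240:325,120:230,::-1]
cv2.imwrite("pics/p6.png",cv2.convertScaleAbs(cv2.resize(i,None,fx=7,fy=7,interpolation=cv2.INTER_CUBIC),alpha=1.5))
k=np.load("ramp.npz");R,o=k["R"],k["o"]
# expected home: skirt top rear corners & front, well centre of plate top, in crop px
for n,(l,h) in dict(top_centre=(0,.044),front=(.064,.014),rear=(-.064,.014)).items():
    for y in (.0065,.0495,.0925):
        x=.135+l*np.cos(.14)-h*np.sin(.14); z=.027+l*np.sin(.14)+h*np.cos(.14)
        print(n,y,((proj(c,np.r_[o+R@[x+.003,y],z])-[120,240])*7).round())
```

```text
top_centre 0.0065 [384. 136.]
top_centre 0.0495 [409. 298.]
top_centre 0.0925 [435. 464.]
front 0.0065 [154. 179.]
front 0.0495 [177. 338.]
front 0.0925 [200. 499.]
rear 0.0065 [621.  91.]
rear 0.0495 [647. 245.]
rear 0.0925 [673. 400.]
```

View pics/p6.png

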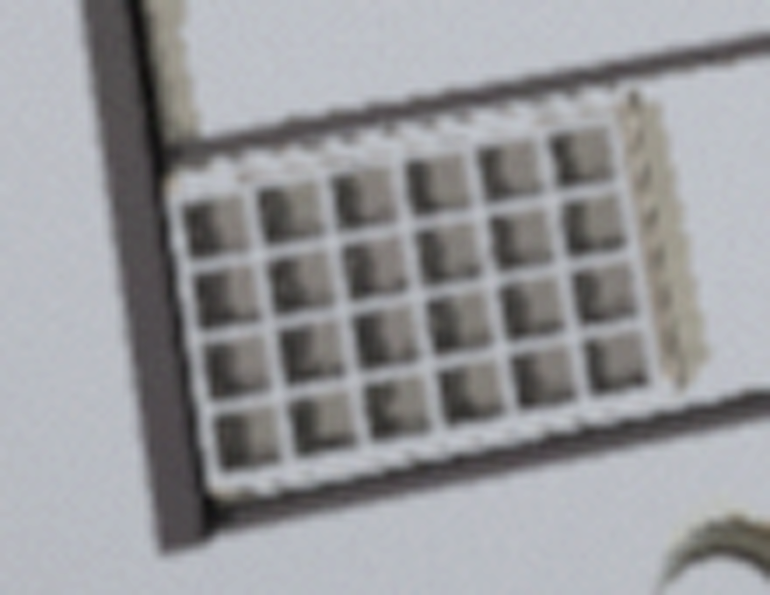

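The plate's uphill edge lies flush with the stop from (168,180) to (212,490), square in its lane, and the arm is clear.

```bash
python3 -c "
from plant import order; print(order.hand_in())"
```

```text
the job is handed in; nothing more can be done
None
```

I slid the tall white deep-well plate up its lane (the one nearer the robot) with the half-open fingers low on its rear edge. I then backed the arm off and handed the job in at about 9.5 s; the hand-in reports no verdict.

**At the stop:** The push force rose from about 5 N to 28 N roughly where the stop was expected, so the plate reached it. The enlarged top view, taken after I backed off, shows the uphill edge flush with the stop across its width and square in the lane.

**Low plate and arm:** The low plate looks unmoved by eye; I did not measure it. The arm is well clear, and tool force reads near zero.

**Disagreement:** My ramp position fitted only to about 5 mm along the lane. The stop contact therefore rests on the force rise and the picture, not on computed coordinates.

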